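# Snap the lid onto the rooftop spice box

### The job

Close the green box with the loose green lid: tuck one end of the lid under the box's fixed white lip (on the side facing the robot), then press the other end down past the sprung roller latch until it clicks under and the lid lies level and fully home on the rim. Press firmly but do not force it, as the plastic is thin: keep the push under about 40 N. Leave the sauce dish, the skewer rack and its skewers where they are.

Things in the scene. Friction and masses are not known exactly. Their poses are not given: they have to be found in the camera images.
- box: green open box, 160 (x) by 110 (y) by 65 high, walls 6, fixed to the table. Origin: centre of its underside, on the table. Its -x end, roughly towards the robot, has the lip; its +x end the latch. A steel lug stands out 40 mm at the foot of each long side (4 high)
- seat (a point): centre of the box's rim plane, 65 above the table, axes as the box; the lid's origin coincides with it when the lid is home
- lip (a point): middle of the inner lower edge of the white lip at the box's -x end, 11 above the rim plane and at box x = -70. The lip is 90 long (y), 5 thick, reaches from box x = -86 to -70, and is closed behind by a back stop whose face is at x = -81. The lid's end goes beneath the lip, up to the back stop
- latch (a point): axis of the white latch roller at rest (box x = 83.5, 9.8 above the rim plane). Diameter 12, length 40 along y, spins freely; it overhangs the end of a seated lid by 3.5 and yields up to 6 towards +x against a spring. A lid end pushed down (about 14 N there) drives it back, then it springs out over the lid. Steel bracket behind it: x = 87 to 103, y to +-29, top 19 above the rim
- lid: loose green lid, about 0.2 kg, alike end for end: plate 162 (x) by 125 (y) by 4 thick; under each long edge a skirt 8 deep, 110 long, 4 thick (inner faces 117 apart, they go outside the box walls). Origin: centre of the plate's underside (8 above the table as it lies on its skirts). White bar handle on top in the middle, 14 (x) by 60 (y), z = 4 to 30. z up
- dish: small white porcelain sauce dish, 80 across, 22 high, loose; origin at the centre of its underside; a bystander
- rack: loose stainless skewer rack, 85 (x) by 188 (y) by 30 high, slots along y; origin at the centre of its underside; a bystander
- skewer0: flat steel skewer standing on edge in a slot of the rack, 305 long along y with a dark wooden handle at -y; a bystander
- skewer1: flat steel skewer standing on edge in a slot of the rack, 305 long along y with a dark wooden handle at -y; a bystander
- skewer2: flat steel skewer standing on edge in a slot of the rack, 305 long along y with a dark wooden handle at -y; a bystander
- skewer3: flat steel skewer standing on edge in a slot of the rack, 305 long along y with a dark wooden handle at -y; a bystander
Mind the look-alikes: they are no part of the job. What is shaped like the lid but red or yellow is not meant.

How it is judged (in metres and radians):
At the end, for the whole second after the job is handed in: The lid is at rest on the box: its origin within 5 mm of the seat across and within 2.5 mm in height, level within 0.025 rad (one end under the lip, the other under the latch roller) and in line with the box within 0.08 rad; the dish, rack and skewers are each within 30 mm of where they began (horizontal distance between lid and seat below 0.005 m and z of lid in the frame of seat between -0.003 and 0.0025 m and angle between lid's own z axis and vertical below 0.025 rad and angle between the x axis of lid and the x axis of box, either way round below 0.08 rad and linear speed of lid below 0.02 m/s and not (distance of any of dish, rack, skewer0, skewer1, skewer2, skewer3 from where it was at the start of the episode above 0.03 m)); the robot touches nothing.
It fails at once if the lid is forced against the box with more than 50 N (contact force between lid and box above 50 N).
It fails at once if the dish, the rack or a skewer is moved by more than 30 mm (distance of any of dish, rack, skewer0, skewer1, skewer2, skewer3 from where it was at the start of the episode above 0.03 m).
It also fails if it takes over 51 s, if anything falls off the work surface, if the arm or the gripper's body presses on something with over 40 N, if the wrist force passes 120 N, or if a joint passes its speed limit or range.

### The arm

A 6-joint arm with a two-finger parallel gripper is mounted at the origin on the work surface. World frame = base frame: x ahead of the robot, y to its left, z up, the work surface at z = 0. Lengths are in m, angles in degrees, forces in N, time in s.
With the tool pointing down it reaches from about 0.275 to 0.875 m from the base axis. Payload 12.5 kg.
Tool frame: the origin (TCP) lies between the finger pads; the fingertips stand 22 mm ahead of it and the grasp point (between the pads) lies 3 mm ahead of it; z points along the fingers, y is the line along which they close (so a half turn about z gives the same grasp; the last joint's range is limited). The gripper opens to 85 mm and grips with 20 to 120 N. Pads are 22 mm wide; open, the fingers measure 114 mm over their backs; the gripper's body (76 mm by 85 mm) begins 54 mm behind the grasp point. The pads swing forward as they close: fully open they stand 13 mm farther back than shut.
Start: joints at [58.178, 20.094, 94.641, -0, 65.266, -4.847], TCP at [0.249, 0.49, 0.253] pointing down, gripper open.
Joint ranges: [-157.81, 157.81], [-45, 120.19], [0.68, 151.7], [-89.99, 269.99], [4.06, 180], [-164.3, 164.3]. Speed limits (degrees/s): [127.2, 127.2, 159.86, 180, 180, 180].

### API

Orientations are given as [roll, pitch, yaw] about the fixed x, y, z axes, in that order (R = Rz(yaw) Ry(pitch) Rx(roll)).
In Python, from rig import status, optics, workorder gives the robot as it stands.
- The arm moves only by the tool servo_tool, never from a script. Its arguments are lists of equal length, an entry for each row: "delta_pos": the shift along the world's x, y, z in mm, a list of three; "twist": the turn about the world's z in degrees. In form: {"delta_pos": [[dx, dy, dz], ...], "twist": [twist, ...]}. A call has 1 to 12 rows; each row is the pose to reach, as a shift and turn from the pose commanded when the call began; what a row does not reach only later rows make up. A row lasts 1/12 s, in which the tool goes at most 41.7 mm and 7.16 degrees, less where a joint would pass 70% of its speed; a pose out of reach is approached as far as the arm can. A call with a gripper value outside its range is refused whole. "gripper" is the finger opening in mm, from 0 to 85.4, set as the call begins (left out, the last holds). The fingers move at their own pace and stop on an object; "grip_force" is the grip in N (left out, the last holds). Time passes only in rows, so rows that repeat a pose let the fingers close. It gives the time, the measured TCP pose, the force, the opening and the grip force at its end, in the units of the state.
- status.read_state(): the state, without advancing time (a new reading comes with each control period).
- optics.capture(name): name is "side" or "top" or "wrist"; returns (picture, depth): 420x560x3 uint8, red, green, blue; 420x560 float32, m along the optical axis (not along the pixel's ray), 0 where there is no reading.
- optics.camera_model(name): a dict with "vfov" (degrees; the focal length in pixels is half the picture's height over the tangent of half this angle, whatever the lens; pixels are square), "cx", "cy" (the principal point, pixels), "distortion" ([k1, k2, p1, p2, k3] as OpenCV has them; the pictures are not rectified), "R" (3x3) and "t" (3): a world point X has camera coordinates R X + t; the wrist camera has in their place "T_tool_cam" (4x4, takes a point from camera to tool coordinates, whose origin is the TCP and whose axes are the flange's). Camera axes: x right, y down, z forward; pixel columns grow to the right and rows downward; lengths in m; the calibration is good to about 2 mm. A picture is of the moment at which its call begins: read the wrist's pose just before it. camera_model takes no time and is no camera call.
- workorder.finish_job(): hands the job in; it is judged then, once.
The state is a dict: "time_s": time; "joint_pos": joint angles; "dq": joint speeds; "tau": joint torques, N m; "tool_pos": TCP position; "tool_rot": TCP orientation; "wrist_force": force on the tool from outside, world axes, zero at the start; "wrist_torque": the same for the moment, N m; "opening": finger opening in m; "finger_force": force on a finger pad.
Only numpy, scipy, OpenCV 4.12 (cv2) and the standard library are available. Lean on these libraries where they do the work, as an engineer would, in place of code of your own. Each camera call takes 0.05 s, during which the arm holds its last target. There are 200 camera calls.

## Working session

There is one attempt and no reset: what is moved stays moved. The work goes in short steps, Python scripts to look and compute and a tool call to move; the robot and the scene stay as the last step left them, time stands still between calls to the robot, and variables do not carry over. Pictures are saved under pics/ and viewed, at most 10 in all, crops included, and the job is handed in when it is done.

Besides the shell and the picture viewer there is one more tool, called as name([rows], argument=value, ...), one row to a line, values as JSON. servo_tool: Moves the arm, as the interface text tells. Its arguments: {"type":"object","properties":{"delta_pos":{"type":"array"},"twist":{"type":"array"},"gripper":{"type":"number"},"grip_force":{"type":"number"}},"required":["delta_pos","twist"]}

```bash
mkdir -p pics; ls; cat > h.py <<'E'
import numpy as np, cv2
from rig import status, optics, workorder
def cam(name):
    m=optics.camera_model(name); f=210/np.tan(np.radians(m['vfov'])/2)
    K=np.array([[f,0,m['cx']],[0,f,m['cy']],[0,0,1]]); return m,K,np.array(m['distortion'],float)
def rays(name,px):
    m,K,d=cam(name); R=np.array(m['R']);t=np.array(m['t'])
    u=cv2.undistortPoints(np.array(px,float).reshape(-1,1,2),K,d).reshape(-1,2)
    return -R.T@t, np.c_[u,np.ones(len(u))]@R
def onplane(name,px,z):
    c,r=rays(name,px); return c+r*((z-c[2])/r[:,2])[:,None]
def depthpts(name,px,D):
    c,r=rays(name,px); px=np.array(px).astype(int)
    return c+r*D[px[:,1],px[:,0]][:,None]
E
python3 - <<'E'
from h import *
for n in('top','side'):
    p,d=optics.capture(n); cv2.imwrite(f'pics/{n}0.png',p[:,:,::-1]); np.save(n+'0.npy',d); 
    c,r=rays(n,[[280,210]]); print(n,c,r)
print(status.read_state())
E
```

```text
pics
top [ 0.36915311 -0.09990485  1.05034353] [[ 0.20622874  0.03356778 -0.97800748]]
side [0.24805316 0.33523804 0.69828887] [[ 0.41531928 -0.49801824 -0.76135988]]
{'time_s': 0.1, 'joint_pos': array([ 5.81768297e+01,  2.01218245e+01,  9.46700997e+01, -5.91587146e-04,
        6.52649146e+01, -4.84652327e+00]), 'dq': array([-0.04367256, -0.08717833, -0.04727283, -0.0283122 ,  0.00306162,
       -0.01715423]), 'tau': array([ 1.25581100e-03, -5.06832039e+01, -2.91877395e+01, -3.29393959e-05,
        2.59496563e-03, -3.24430360e-06]), 'tool_pos': array([0.24933755, 0.48995828, 0.25282787]), 'tool_rot': array([-1.79943319e+02, -4.26699179e-03,  1.53023599e+02]), 'wrist_force': array([-0.23441701,  0.17823985, -0.43682602]), 'wrist_torque': array([ 0.01819783, -0.00514632, -0.05322399]), 'finger_force': 0.0, 'opening': 0.08537531306558976}
```

View pics/top0.png

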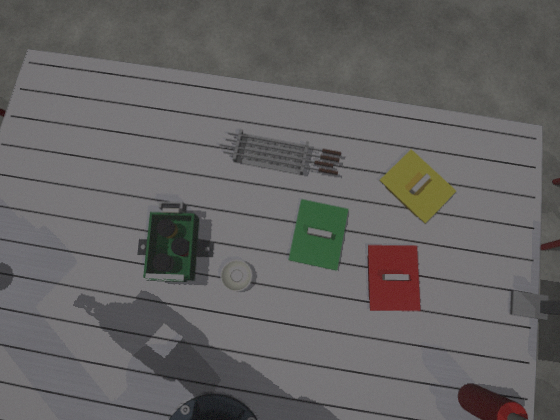

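View pics/side0.png

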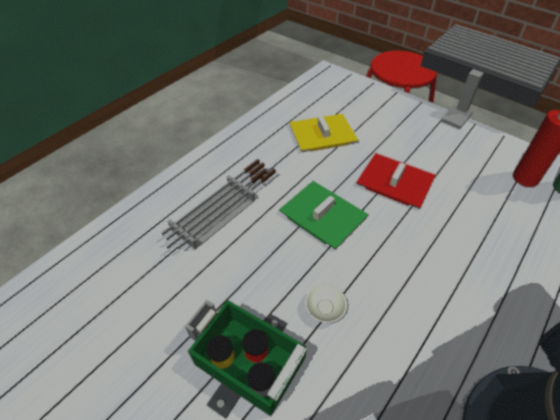

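Top view: green box at (170,247) with its lip at the bottom (270–280 row) and latch at the top (172,207). The loose green lid is at (319,235) with its handle at (320,232), and the dish is at (237,274). The side view shows the same layout, with the jars below the rim. Next I'll measure the box and lid.

```bash
cat > meas.py <<'E'
from h import *
for n in('top','side'):
    im=cv2.imread(f'pics/{n}0.png'); D=np.load(n+'0.npy'); hsv=cv2.cvtColor(im,cv2.COLOR_BGR2HSV)
    g=cv2.inRange(hsv,(45,120,30),(80,255,255))
    if n=='side': g[:120]=0; g[:,480:]=0
    cs,_=cv2.findContours(g,cv2.RETR_EXTERNAL,cv2.CHAIN_APPROX_NONE)
    for c in sorted(cs,key=cv2.contourArea)[::-1][:2]:
        h=cv2.convexHull(c); M=cv2.moments(h); cen=[M['m10']/M['m00'],M['m01']/M['m00']]
        print(n,cv2.contourArea(c),cen)
        zg=depthpts(n,[cen],D)[0]; print(' depth pt',zg.round(4))
        for z in(.012,.065):
            P=onplane(n,h.reshape(-1,2),z)[:,:2]; r=cv2.minAreaRect((P*1000).astype(np.float32)); print('  z',z,np.round(r[0],1),np.round(r[1],1),round(r[2],2))
    # raw depth cloud: white parts above rim
    vv,uu=np.mgrid[0:420,0:560]; P=depthpts(n,np.c_[uu.ravel(),vv.ravel()],D); ok=D.ravel()>0
    hs=hsv.reshape(-1,3); np.savez(n+'_pc.npz',P=P,ok=ok,hs=hs)
    b=(P[:,0]>.2)&(P[:,0]<.75)&ok
    print(' table z med',np.median(P[b&(abs(P[:,2])<.02),2]))
    m=b&(P[:,2]>.068)&(P[:,2]<.1)&(P[:,0]<.7)&(hs[:,1]<70)
    k=m.reshape(420,560).astype(np.uint8); N,L,S,C=cv2.connectedComponentsWithStats(k)
    for i in range(1,N):
        if S[i,4]>15:
            Q=P[(L==i).ravel()]; print('  white>rim',S[i],Q.mean(0).round(4),Q.min(0).round(3),Q.max(0).round(3))
E
python3 meas.py
```

```text
Traceback (most recent call last):
  File "meas.py", line 8, in <module>
    h=cv2.convexHull(c); M=cv2.moments(h); cen=[M['m10']/M['m00'],M['m01']/M['m00']]
                                                ~~~~~~~~^~~~~~~~~
ZeroDivisionError: float division by zero
```

```bash
python3 - <<'E'
import cv2
im=cv2.imread('pics/top0.png');h=cv2.cvtColor(im,cv2.COLOR_BGR2HSV);print(h[250,310],h[215,330],h[247,150],h[275,170])
im=cv2.imread('pics/side0.png');h=cv2.cvtColor(im,cv2.COLOR_BGR2HSV);print(h[210,300],h[235,335],h[380,225],h[370,290])
E
sed -i 's/(45,120,30),(80/(45,90,20),(90/' meas.py; python3 meas.py
```

```text
[ 64 107  93] [ 65 120  91] [55 42 36] [  0   0 118]
[ 65 159 127] [ 65 157 128] [ 70 192  57] [ 48   7 172]
top 2866.5 [318.39625077173486, 234.50687545602514]
 depth pt [ 0.5367 -0.1693  0.0386]
  z 0.012 [ 542.8 -170.7] [123.5 159.3] 87.34
  z 0.065 [ 533.9 -167.1] [117.2 151.2] 87.34
top 399.5 [181.11542049846727, 243.63241370118618]
 depth pt [0.4579 0.16   0.0475]
  z 0.012 [455.1 174.3] [165.4  65.6] 7.71
  z 0.065 [450.7 160.3] [157.   62.2] 7.71
 table z med -0.0006056980970701176
  white>rim [159 201  25  12 228] [0.5404 0.1967 0.079 ] [0.526 0.169 0.068] [0.554 0.226 0.087]
  white>rim [145 273  40   9 279] [0.3721 0.1728 0.0794] [0.358 0.128 0.068] [0.386 0.22  0.084]
  white>rim [553 300   7  14  81] [ 0.4517 -0.7453  0.0772] [ 0.436 -0.748  0.068] [ 0.467 -0.742  0.089]
side 4975.5 [246.92159820795902, 355.09991085510524]
 depth pt [0.4549 0.1814 0.0179]
  z 0.012 [461.3 176.2] [181.2 132. ] 7.66
  z 0.065 [444.8 188.5] [167.2 121.8] 7.66
side 2946.0 [323.45978896725165, 214.01164507134655]
 depth pt [ 0.5371 -0.164   0.015 ]
  z 0.012 [ 542.7 -168.7] [130.5 160.4] 87.59
  z 0.065 [ 520.  -129.8] [120.4 148. ] 87.59
 table z med 2.801797798712702e-05
  white>rim [422  60 115  48 952] [ 0.4342 -0.7859  0.0877] [ 0.281 -0.827  0.068] [ 0.617 -0.742  0.1  ]
  white>rim [185 300  31  35 549] [0.5391 0.1974 0.0791] [0.523 0.167 0.068] [0.555 0.226 0.086]
  white>rim [267 344  40  57 703] [0.371  0.1757 0.0796] [0.359 0.128 0.068] [0.385 0.22  0.084]
```

```bash
python3 - <<'E'
from h import *
for n in('top','side'):
    a=np.load(n+'_pc.npz'); P,ok,hs=a['P'],a['ok'],a['hs']
    for nm,x0,x1,z0,z1 in(('lip',.34,.40,.077,.086),('brk',.51,.57,.080,.09)):
        m=ok&(P[:,0]>x0)&(P[:,0]<x1)&(P[:,1]>.1)&(P[:,1]<.25)&(P[:,2]>z0)&(P[:,2]<z1)
        Q=P[m]; r=cv2.minAreaRect((Q[:,:2]*1000).astype(np.float32)); print(n,nm,m.sum(),np.median(Q[:,2]).round(4),Q[:,:2].mean(0).round(4),np.round(r,1) if 0 else r)
    # rim: green-ish points near z=.065
    m=ok&(P[:,0]>.34)&(P[:,0]<.56)&(P[:,1]>.08)&(P[:,1]<.28)&(abs(P[:,2]-.064)<.004)
    Q=P[m];print(n,'rim',m.sum(),cv2.minAreaRect((Q[:,:2]*1000).astype(np.float32)))
    # handle of lid
    m=ok&(P[:,0]>.48)&(P[:,0]<.6)&(P[:,1]>-.24)&(P[:,1]<-.1)&(P[:,2]>.03)
    Q=P[m];print(n,'handle',m.sum(),np.median(Q[:,2]),Q.mean(0).round(4),cv2.minAreaRect((Q[:,:2]*1000).astype(np.float32)))
E
```

```text
top lip 257 0.0798 [0.372  0.1737] ((371.85662841796875, 174.6556854248047), (16.012361526489258, 91.4542465209961), 7.63713264465332)
top brk 84 0.0826 [0.544  0.1987] ((540.138671875, 196.81443786621094), (24.64596939086914, 56.367950439453125), 9.305351257324219)
top rim 481 ((456.3004150390625, 186.2107696533203), (187.0294952392578, 112.11463928222656), 8.50345516204834)
top handle 141 0.03705717991554014 [ 0.5437 -0.1701  0.037 ] ((543.9384155273438, -170.00856018066406), (59.28398132324219, 14.351136207580566), 87.5460433959961)
side lip 650 0.0802 [0.3716 0.1755] ((371.96478271484375, 173.87814331054688), (16.952974319458008, 90.85910034179688), 7.181782245635986)
side brk 222 0.0825 [0.5419 0.1976] ((539.5974731445312, 196.05502319335938), (24.211463928222656, 58.370452880859375), 7.89431619644165)
side rim 1149 ((456.86627197265625, 184.89657592773438), (188.06005859375, 110.9202880859375), 7.396234035491943)
side handle 170 0.03784367317323051 [ 0.5427 -0.1687  0.0372] ((543.519775390625, -171.763427734375), (63.22233200073242, 15.494043350219727), 85.11722564697266)
```

servo_tool([
  [30,-50,0],
  [45,-85,0],
  [60,-120,0],
  [75,-155,0],
  [90,-190,0],
  [105,-225,-5],
  [120,-260,-10],
  [135,-295,-15],
  [150,-330,-20],
  [165,-365,-25],
  [180,-400,-30],
  [194,-435,-40],
], twist=[2,4,6,8,10,12,14,16,18,20,22,24.4])

```text
time_s: 1.1
tool_pos: [0.4442, 0.0533, 0.2136]
tool_rot: [180.0, 0.1, 177.5]
wrist_force: [0.1, 0.5, 0.3]
opening: 0.0853
finger_force: 0.0
```

servo_tool([
  [14,-32,-5],
  [28,-64,-10],
  [42,-96,-20],
  [56,-128,-30],
  [70,-160,-40],
  [84,-190,-45],
  [94,-210,-50],
  [100,-225,-50],
  [100,-225,-50],
], twist=[0,0,0,0,0,0,0,0,0])

```text
time_s: 1.85
tool_pos: [0.544, -0.1723, 0.1625]
tool_rot: [-180.0, -0.0, 177.3]
wrist_force: [0.3, 1.0, -0.1]
opening: 0.0852
finger_force: 0.0
```

```bash
python3 - <<'E'
from h import *
from scipy.spatial.transform import Rotation as Ro
s=status.read_state(); print(s['tool_pos'],s['tool_rot'],s['time_s'],s['wrist_force'])
p,D=optics.capture('wrist'); cv2.imwrite('pics/w1.png',p[:,:,::-1])
m,K,d=cam('wrist'); T=np.array(m['T_tool_cam']); R=Ro.from_euler('xyz',s['tool_rot'],degrees=True).as_matrix()
vv,uu=np.mgrid[0:420,0:560]; u=cv2.undistortPoints(np.c_[uu.ravel(),vv.ravel()].astype(float).reshape(-1,1,2),K,d).reshape(-1,2)
C=np.c_[u,np.ones(len(u))]*D.ravel()[:,None]; P=(C@T[:3,:3].T+T[:3,3])@R.T+s['tool_pos']; ok=D.ravel()>0
b=ok&(abs(P[:,0]-.5435)<.1)&(abs(P[:,1]+.17)<.08)
for z0,z1 in((.034,.045),(.007,.018)):
    Q=P[b&(P[:,2]>z0)&(P[:,2]<z1)]
    if len(Q)>20: print(len(Q),np.median(Q[:,2]),cv2.minAreaRect((Q[:,:2]*1000).astype(np.float32)))
E
```

```text
[ 0.54395102 -0.172261    0.16253614] [-1.79988523e+02 -1.98242015e-02  1.77298494e+02] 1.85 [ 0.30649539  0.95411767 -0.14585931]
1579 0.03805917663987689 ((542.7584228515625, -169.61856079101562), (60.072933197021484, 13.847402572631836), 87.0841064453125)
29612 0.01212071173460283 ((543.7454223632812, -169.56570434570312), (125.71695709228516, 161.99171447753906), 87.26918029785156)
```

servo_tool([
  [-1,1,-30],
  [-1,1,-60],
  [-1,1,-90],
  [-1,1,-110],
  [-1,1,-124],
  [-1,1,-124],
  [-1,1,-124],
], twist=[0,0,0,0,0,0,0])

```text
time_s: 2.48
tool_pos: [0.5421, -0.1679, 0.0393]
tool_rot: [180.0, -0.1, 177.5]
wrist_force: [-0.1, 0.3, 0.4]
opening: 0.0854
finger_force: 0.0
```

servo_tool([
  [0,0,0],
  [0,0,0],
  [0,0,0],
  [0,0,0],
  [0,0,0],
  [0,0,0],
  [0,0,0],
  [0,0,0],
], twist=[0,0,0,0,0,0,0,0], gripper=50, grip_force=45)

```text
time_s: 3.15
tool_pos: [0.5431, -0.1688, 0.0409]
tool_rot: [-180.0, 0.1, 177.4]
wrist_force: [-2.0, 2.5, 7.7]
opening: 0.0588
finger_force: 47.8
```

servo_tool([
  [0,0,10],
  [0,0,30],
  [0,0,60],
  [0,0,90],
  [0,0,120],
  [0,0,120],
  [0,0,120],
], twist=[0,0,0,0,0,0,0])

```text
time_s: 3.73
tool_pos: [0.5431, -0.1691, 0.1616]
tool_rot: [-179.9, 0.2, 177.4]
wrist_force: [-1.0, 0.5, -2.1]
opening: 0.0585
finger_force: 49.7
```

servo_tool([
  [-5,25,0],
  [-12,60,0],
  [-20,95,0],
  [-27,130,0],
  [-34,165,0],
  [-41,200,0],
  [-48,235,0],
  [-56,270,0],
  [-63,305,0],
  [-69,335,0],
  [-73,352,0],
  [-74,356,0],
], twist=[0,1,2,3,4,5,6,7,8,9,10,10.3])

```text
time_s: 4.73
tool_pos: [0.467, 0.1893, 0.1584]
tool_rot: [180.0, -0.1, -172.1]
wrist_force: [-0.1, 0.0, -1.9]
opening: 0.0589
finger_force: 49.6
```

servo_tool([
  [0,0,0],
  [0,0,0],
  [0,0,0],
], twist=[0,0,0])

```text
time_s: 4.98
tool_pos: [0.4685, 0.1861, 0.159]
tool_rot: [-180.0, -0.0, -172.4]
wrist_force: [-0.3, -0.1, -1.7]
opening: 0.0589
finger_force: 49.6
```

```bash
cat > look.py <<'E'
from h import *
import sys
s=status.read_state(); print(s['tool_pos'].round(4),s['tool_rot'].round(2),s['time_s'],s['wrist_force'].round(1))
c=np.array([.4492,.1845]); a=np.radians(7.55); ex=np.array([np.cos(a),np.sin(a)]); ey=np.array([-ex[1],ex[0]])
for n in sys.argv[2:]:
    p,D=optics.capture(n); cv2.imwrite(f'pics/{n}{sys.argv[1]}.png',p[:,:,::-1])
    cv2.imwrite(f'pics/{n}{sys.argv[1]}c.png',cv2.resize(p[290:420,150:350,::-1] if n=='side' else p[170:310,100:280,::-1],None,fx=3.5,fy=3.5,interpolation=cv2.INTER_CUBIC))
    hs=cv2.cvtColor(p,cv2.COLOR_RGB2HSV).reshape(-1,3)
    vv,uu=np.mgrid[0:420,0:560]; P=depthpts(n,np.c_[uu.ravel(),vv.ravel()],D)
    g=(hs[:,0]>45)&(hs[:,0]<90)&(hs[:,1]>60)&(D.ravel()>0)
    B=np.c_[(P[:,:2]-c)@ex,(P[:,:2]-c)@ey,P[:,2]-.065]*1000
    m=g&(abs(B[:,0])<130)&(abs(B[:,1])<90)&(B[:,2]>1.5); Q=B[m]
    for _ in range(4):
        A=np.c_[Q[:,:2],np.ones(len(Q))]; k,*_=np.linalg.lstsq(A,Q[:,2],rcond=None); r=abs(Q[:,2]-A@k); Q=Q[r<max(2,1.5*np.median(r))]
    print(n,len(Q),'top plane slope deg x,y',np.degrees(np.arctan(k[:2])).round(2),'z at centre',k[2].round(1),'x',np.percentile(Q[:,0],[0,1,99,100]).round(1),'y',np.percentile(Q[:,1],[0,1,99,100]).round(1))
    r=cv2.minAreaRect(Q[:,:2].astype(np.float32)); print('  rect',r)
E
python3 look.py 1 side top
```

```text
[0.4685 0.1861 0.159 ] [-1.7998e+02 -4.0000e-02 -1.7235e+02] 4.9833 [-0.3 -0.1 -1.7]
side 3541 top plane slope deg x,y [0.26 0.45] z at centre 64.8 x [-62.7 -61.2  39.4  97.2] y [-65.1 -63.2  58.1  60.7]
  rect ((17.204483032226562, -2.275432586669922), (125.73015594482422, 159.94944763183594), 89.89215087890625)
top 976 top plane slope deg x,y [-0.26 -2.16] z at centre 63.2 x [-61.2 -60.   98.3  99. ] y [-62.4 -60.1  13.9  17.8]
  rect ((17.802703857421875, -24.718360900878906), (64.01918029785156, 169.50721740722656), 80.91996002197266)
```

servo_tool([
  [0,1.5,-10],
  [0,1.5,-25],
  [0,1.5,-35],
  [0,1.5,-38],
  [0,1.5,-40],
  [0,1.5,-41],
  [0,1.5,-42],
  [0,1.5,-43],
], twist=[0,0,0,0,0,0,0,0], grip_force=30)

```text
time_s: 5.75
tool_pos: [0.4687, 0.1887, 0.1166]
tool_rot: [180.0, 0.0, -172.3]
wrist_force: [0.2, 0.4, 0.4]
opening: 0.0585
finger_force: 49.7
```

servo_tool([
  [0,0,-1],
  [0,0,-2],
  [0,0,-3],
  [0,0,-3],
], twist=[0,0,0,0])

```text
time_s: 6.08
tool_pos: [0.4685, 0.1887, 0.1135]
tool_rot: [180.0, 0.0, -172.3]
wrist_force: [-4.0, -0.5, 5.0]
opening: 0.0586
finger_force: 50.4
```

servo_tool([
  [0,0,-1],
  [0,0,-2],
  [0,0,-3],
  [0,0,-3],
], twist=[0,0,0,0])

```text
time_s: 6.42
tool_pos: [0.4685, 0.1887, 0.1103]
tool_rot: [-180.0, 0.0, -172.3]
wrist_force: [-3.6, -0.2, 4.2]
opening: 0.0586
finger_force: 50.4
```

```bash
python3 look.py 2 side
```

```text
[0.4685 0.1887 0.1103] [-1.8000e+02  1.0000e-02 -1.7227e+02] 6.4167 [-3.6 -0.2  4.2]
side 3375 top plane slope deg x,y [5.72 0.47] z at centre 14.1 x [-85.6 -58.   98.7 101.9] y [-63.2 -60.7  60.4  63.4]
  rect ((8.792915344238281, 1.1147270202636719), (186.58262634277344, 125.4441146850586), 1.4170256853103638)
```

servo_tool([
  [0,0,-1],
  [0,0,-1],
  [-4,-0.5,-1],
  [-8,-1,-1],
  [-12,-1.5,-1],
  [-16,-2,-1],
  [-16,-2,-1],
], twist=[0,0,0,0,0,0,0])

```text
time_s: 7.05
tool_pos: [0.4511, 0.1864, 0.1089]
tool_rot: [-180.0, -0.1, -172.3]
wrist_force: [0.3, -0.2, -1.1]
opening: 0.0585
finger_force: 49.9
```

```bash
python3 look.py 3 side
```

```text
[0.4511 0.1864 0.1089] [-1.7999e+02 -1.1000e-01 -1.7227e+02] 7.05 [ 0.3 -0.2 -1.1]
side 3295 top plane slope deg x,y [4.01 0.37] z at centre 14.5 x [-76.6 -71.5  82.7  84.7] y [-63.  -60.7  60.7  63.3]
  rect ((4.007926940917969, 0.13829803466796875), (161.6071014404297, 125.89136505126953), 0.1921200305223465)
```

View pics/side3c.png

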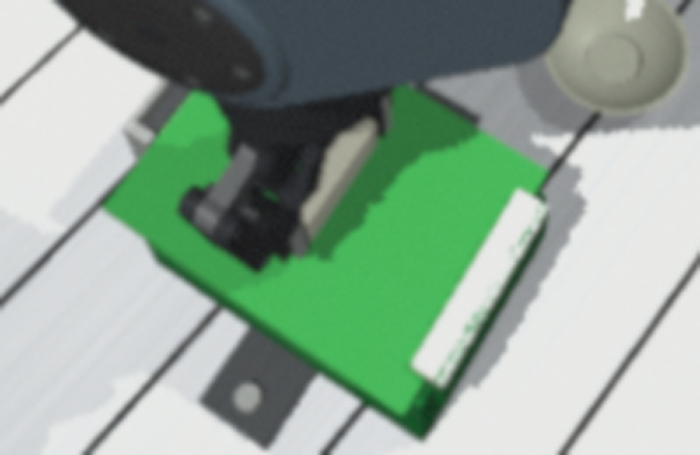

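The crop shows the lid's near end beneath the white lip (around (480,290) in the crop), in line with the box, with the far end above the roller. Next I'll slide it to the back stop and lower it slightly.

servo_tool([
  [-1,-0.1,0],
  [-2,-0.3,0],
  [-3,-0.4,0],
  [-4,-0.5,0],
  [-4,-0.5,-1],
  [-4,-0.5,-2],
  [-4,-0.5,-2],
], twist=[0,0,0,0,0,0,0])

```text
time_s: 7.68
tool_pos: [0.4484, 0.1862, 0.1071]
tool_rot: [-180.0, -0.0, -172.3]
wrist_force: [-0.5, 0.3, -0.8]
opening: 0.0583
finger_force: 49.9
```

```bash
python3 look.py 4 side
```

```text
[0.4484 0.1862 0.1071] [-1.8000e+02 -1.0000e-02 -1.7228e+02] 7.6833 [-0.5  0.3 -0.8]
side 3192 top plane slope deg x,y [4.29 0.49] z at centre 12.7 x [-78.9 -72.   80.5  82.5] y [-62.3 -60.9  61.3  63.3]
  rect ((1.8016433715820312, 0.4638938903808594), (125.64447021484375, 161.2949676513672), 89.9770278930664)
```

servo_tool([
  [-1,-0.1,0],
  [-2,-0.3,0],
  [-2.5,-0.3,-1],
  [-2.5,-0.3,-2],
  [-2.5,-0.3,-3],
  [-2.5,-0.3,-3],
], twist=[0,0,0,0,0,0])

```text
time_s: 8.23
tool_pos: [0.4464, 0.186, 0.1049]
tool_rot: [180.0, 0.1, -172.3]
wrist_force: [-0.7, -1.5, 9.7]
opening: 0.059
finger_force: 51.2
```

```bash
python3 look.py 5 side
```

```text
[0.4464 0.186  0.1049] [ 1.7999e+02  6.0000e-02 -1.7228e+02] 8.2333 [-0.7 -1.5  9.7]
side 3093 top plane slope deg x,y [5.06 0.34] z at centre 10.8 x [-86.6 -73.9  78.5  80.8] y [-62.8 -60.7  61.2  63.5]
  rect ((-2.4611892700195312, 0.052886962890625), (169.92892456054688, 122.2448959350586), 2.7931149005889893)
```

servo_tool([
  [0,0,0],
  [0,0,0],
  [0,0,0],
  [0,0,0],
  [0,0,10],
  [0,0,30],
  [0,0,50],
  [15,2,60],
  [35,4.5,60],
  [56,8,60],
  [56,8,60],
  [56,8,60],
], twist=[0,0,0,0,0,0,0,0,0,0,0,0], gripper=80)

```text
time_s: 9.28
tool_pos: [0.5021, 0.1938, 0.1645]
tool_rot: [-180.0, -0.0, -172.3]
wrist_force: [-0.3, 0.1, -0.3]
opening: 0.0801
finger_force: 0.0
```

servo_tool([
  [0,0,0],
  [0,0,0],
  [0,0,0],
  [0,0,0],
  [0,0,0],
  [0,0,0],
  [0,0,0],
  [0,0,0],
], twist=[0,0,0,0,0,0,0,0], gripper=0)

```text
time_s: 9.95
tool_pos: [0.5019, 0.1939, 0.1643]
tool_rot: [180.0, -0.0, -172.3]
wrist_force: [-0.5, 0.6, 0.7]
opening: 0.0005
finger_force: 0.0
```

```bash
python3 look.py 6 side top
```

```text
[0.5019 0.1939 0.1643] [ 180.     -0.   -172.28] 9.95 [-0.5  0.6  0.7]
side 5872 top plane slope deg x,y [ 5.45 -0.13] z at centre 10.9 x [-86.2 -76.3  77.5  80.1] y [-62.8 -60.4  62.2  63.5]
  rect ((-3.1296615600585938, 0.4093666076660156), (166.29954528808594, 126.20558166503906), 0.05998893082141876)
top 1325 top plane slope deg x,y [ 5.15 -0.29] z at centre 10.4 x [-79.8 -74.7  78.2  80.8] y [-60.  -58.3  61.7  63.7]
  rect ((-0.8300704956054688, 1.8116836547851562), (75.13856506347656, 196.82472229003906), 61.910797119140625)
```

View pics/side6c.png

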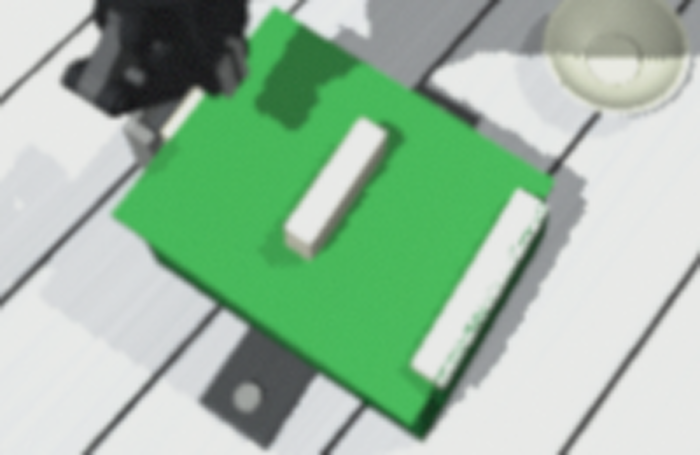

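The crop shows the released lid lying under the lip, with its far end resting on the roller near (190,110). I'll press that end down in steps.

servo_tool([
  [0,-2,-20],
  [0,-2,-40],
  [0,-2,-52],
  [0,-2,-57],
  [0,-2,-59],
  [0,-2,-61],
  [0,-2,-62],
], twist=[0,0,0,0,0,0,0])

```text
time_s: 10.63
tool_pos: [0.5021, 0.1919, 0.1033]
tool_rot: [180.0, 0.0, -172.3]
wrist_force: [-6.1, -1.7, 12.8]
opening: 0.0001
finger_force: 6.2
```

servo_tool([
  [0,0,-1],
  [0,0,-2],
  [0,0,-3],
  [0,0,-3],
], twist=[0,0,0,0])

```text
time_s: 10.97
tool_pos: [0.5022, 0.1919, 0.1002]
tool_rot: [180.0, 0.1, -172.3]
wrist_force: [-2.3, -0.6, 3.2]
opening: 0.0002
finger_force: 1.6
```

servo_tool([
  [0,0,-1],
  [0,0,-2],
  [0,0,-3],
  [0,0,-4],
  [0,0,-4],
], twist=[0,0,0,0,0])

```text
time_s: 11.38
tool_pos: [0.5019, 0.1919, 0.095]
tool_rot: [-180.0, -0.0, -172.3]
wrist_force: [-0.6, 0.3, -0.1]
opening: -0.0004
finger_force: 0.0
```

servo_tool([
  [0,0,-1],
  [0,0,-2],
  [0,0,-3],
  [0,0,-3],
], twist=[0,0,0,0])

```text
time_s: 11.72
tool_pos: [0.5019, 0.1918, 0.0921]
tool_rot: [-180.0, -0.0, -172.3]
wrist_force: [0.0, -0.6, 0.0]
opening: 0.0002
finger_force: 0.0
```

```bash
python3 look.py 7 side
```

```text
[0.5019 0.1918 0.0921] [-1.8000e+02 -1.0000e-02 -1.7227e+02] 11.7167 [ 0.  -0.6  0. ]
side 4053 top plane slope deg x,y [0.55 0.01] z at centre 3.8 x [-85.9 -77.6  58.5  75.5] y [-62.9 -60.7  62.1  63.4]
  rect ((-5.269287109375, 0.16463470458984375), (126.33611297607422, 161.39068603515625), 89.91506958007812)
```

servo_tool([
  [0,0,-1],
  [0,0,-1.5],
  [0,0,-2],
  [0,0,-2],
], twist=[0,0,0,0])

```text
time_s: 12.1
tool_pos: [0.502, 0.1919, 0.0911]
tool_rot: [180.0, 0.0, -172.3]
wrist_force: [-4.6, -1.3, 11.1]
opening: -0.0001
finger_force: 5.4
```

servo_tool([
  [0,0,20],
  [0,0,60],
  [0,0,100],
  [0,0,140],
  [0,-40,150],
  [0,-80,150],
  [0,-120,150],
  [0,-120,150],
], twist=[0,0,0,0,0,0,0,0])

```text
time_s: 12.77
tool_pos: [0.5018, 0.0669, 0.2406]
tool_rot: [-179.9, 0.0, -172.5]
wrist_force: [-0.3, 0.3, 0.6]
opening: -0.0002
finger_force: 0.0
```

```bash
python3 look.py 8 side top
```

```text
[0.5018 0.0669 0.2406] [-1.7992e+02  2.0000e-02 -1.7248e+02] 12.7667 [-0.3  0.3  0.6]
side 4178 top plane slope deg x,y [ 0.43 -0.85] z at centre 3.8 x [-86.4 -74.1  77.8  80.9] y [-62.4 -58.3  62.3  63.3]
  rect ((-2.750762939453125, 0.571441650390625), (167.379638671875, 125.55763244628906), 0.12011781334877014)
top 35 top plane slope deg x,y [-80.58  26.2 ] z at centre 401.1 x [-4.9 -4.6 70.8 70.9] y [-73.7 -73.4  52.7  54.5]
  rect ((45.3658447265625, -16.85877227783203), (148.30763244628906, 29.61581039428711), 59.353271484375)
```

View pics/side8c.png

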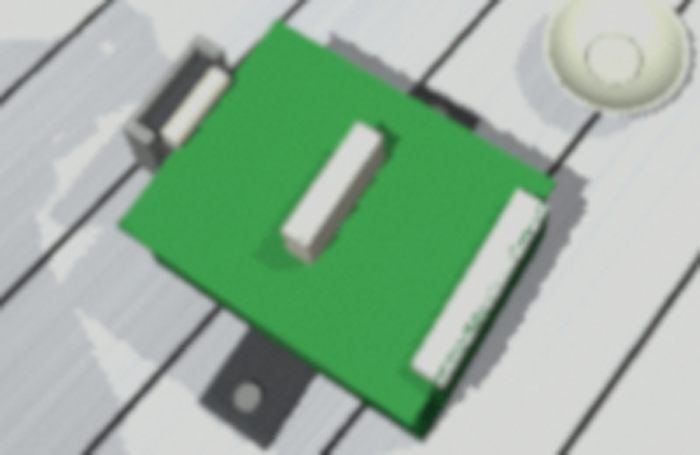

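The crop shows the lid level and in line with the box. The roller at (195,105) overhangs its far end, the lip holds the near end, and the dish hasn't moved.

```bash
python3 -c "
from rig import workorder; print(workorder.finish_job())"
```

```text
the job is handed in; nothing more can be done
None
```

The job is handed in, with no verdict returned: the last camera check showed the lid home on the box, one end under the lip and the other under the latch roller, level within about 1°; pressing force read at most about 13 N and the bystanders were never touched.

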